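Press a bracket home under the drill-jig lip and hold it

TASK

Take the aluminium angle bracket that fits the drilling jig (the narrower one with the deep foot), set it on the jig's bed, and slide its foot under the lip until it presses the spring plunger all the way back to its solid stop. Keep hold of the bracket and keep it pressed fully home, flat on the bed, for drilling: the program finishes while still holding and pushing, since the spring would push it out again. Leave everything else on the bench where it is.

Things in the scene. Friction and masses are not known exactly. Their poses are not given: they have to be found in the camera images.
- bracket: the bracket to load: bare aluminium L angle, 8 mm thick, 0.15 to 0.25 kg. Flat foot 90 mm deep (x) by 60 mm wide (y), with a 60 mm high upright leg, full width, at its rear end. Origin: centre of the foot's underside; +x points from the leg (x = -45 to -37 mm) to the foot's free front edge (x = +45 mm), z up. It starts standing on its foot on the bench
- leg_top (a point): on the bracket: middle of the upright leg's top edge, bracket x = -41 mm, y = 0, z = 60 mm; its axes are the bracket's. The 8 mm leg can be pinched from above, the fingers closing along the bracket's x
- jig: fixed steel drilling jig on the bench. Origin: centre of its underside; the bracket goes in foot first along its +x, z up. Flat bed 200 mm (x) by 130 mm (y), upper face at z = 12 mm, open from x = -100 to -29 mm. Side guides (top at z = 23 mm) leave a straight channel 66 mm wide about y = 0 from x = 3 mm on; splayed guides from x = -29 mm (about 98 mm apart there) funnel into it
- lip_edge (a point): middle of the front lower edge of the jig's overhanging lip: jig x = 20 mm, y = 0, z = 23 mm; its axes are the jig's. The lip bridges the channel from jig x = 20 to 46 mm; its underside is 11 mm over the bed, its top at jig z = 31 mm
- plunger (a joint): travel of the jig's spring plunger along jig +x, m: 0 free, 0.012 at its solid stop (fully home). A steel bar 56 mm wide across the channel, half hidden under the lip. It pushes back with 4 N at first touch, rising evenly to 10 N at the solid stop; rubbing adds a few N. Its free face rests between jig x = 40 and 54 mm, set differently each time by the locked stop block behind it
- marker: bystander: marker pen 135 mm long, 15 mm thick, lying down; origin on its underside, near its middle
- c_clamp: bystander: small steel C-clamp lying flat, about 140 x 70 x 16 mm; origin on its underside, near its middle
- pliers: bystander: pliers with black handles lying flat, 165 mm long, 16 mm high; origin on its underside, near its middle
- riveter: bystander: pneumatic riveter lying on its side, about 160 x 130 mm, 42 mm high; origin on its underside, near its middle
- fastener_can: bystander: steel can, 64 mm diameter, 75 mm high; origin: centre of its underside
- wood_block: bystander: wooden block 100 x 45 x 35 mm; origin: centre of its underside
- long_angle: bystander, not the piece wanted: a second aluminium angle, 110 mm wide along its y, foot only 50 mm deep along x, upright leg 50 mm high, 6 mm thick; too wide for the jig. It and the bracket swap places between starts; origin: centre of its underside
Things that resemble listed ones, but are neither listed nor needed, are in the scene too. Leave any purple or yellow look-alike of the bracket alone.

How it is judged:
By the outcome, as a careful person would: the job done as asked, in the order asked, and still so for the second after the job is handed in, while the arm keeps its last pose, push and grip.
It also fails if it takes over 43 s, if anything falls off the work surface, if the arm or the gripper's body presses on something with over 40 N, if the wrist force passes 120 N, or if a joint passes its speed limit or range.

ROBOT

A 6-joint arm with a two-finger parallel gripper is mounted at the origin on the work surface. World frame = base frame: x ahead of the robot, y to its left, z up, the work surface at z = 0. Lengths are in m, angles in rad, forces in N, time in s.
With the tool pointing down it reaches from about 0.375 to 0.9 m from the base axis. Payload 3.1 kg.
Tool frame: the origin (TCP) lies at the very end of the fingers, on their centre line; the grasp point (between the pads) lies 19 mm behind it; z points along the fingers, y is the line along which they close (so a half turn about z gives the same grasp; the last joint's range is limited). The gripper opens to 85 mm and grips with 20 to 120 N. Pads are 22 mm wide; open, the fingers measure 114 mm over their backs; the gripper's body (76 mm by 85 mm) begins 54 mm behind the grasp point. The pads swing forward as they close: fully open they stand 13 mm farther back than shut.
Start: joints at [1.171, 0.527, 1.433, -0, 1.181, -0.178], TCP at [0.137, 0.61, 0.231] pointing down, gripper open.
Joint ranges: [-3.08, 3.08], [-0.75, 2.2], [0.22, 2.44], [-1.43, 4.57], [0, 2.65], [-2.85, 2.85]. Speed limits (rad/s): [2.79, 2.79, 3.14, 3.14, 3.14, 3.14].

INTERFACE

Orientations are given as a unit quaternion [x, y, z, w].
In Python, from station import sense, snapshot, camera_params, sign_off gives the robot as it stands.
- The arm moves only by the shell command python3 -m handwheel 'ROWS' [OPENING] [FORCE]. ROWS is JSON, a list that holds one entry, the list of rows, each a list of 4 numbers: the shift along the tool's x, y, z in units of 25 mm (1.0 is 25 mm), then the turn about the tool's z in units of 6 degrees (1.0 is 6 degrees). A call has 1 to 20 rows; each row shifts and turns the commanded pose from where the row before left it, along the tool's axes as they then stand; what a row does not reach is not made up. A row lasts 1/8 s, in which the tool goes at most 62.5 mm and 10.7 degrees, less where a joint would pass 70% of its speed; a pose out of reach is approached as far as the arm can. A call is refused whole if a number of a shift passes 1 or a number of a turn 1, either way. A call with a gripper value outside its range is refused whole. OPENING is the finger opening in mm, from 0 to 85.4, set as the call begins (- or left out, the last holds). The fingers move at their own pace and stop on an object; FORCE is the grip in N (left out, the last holds). Time passes only in rows, so rows that do not move let the fingers close. It gives the time, the measured TCP pose, the force, the opening and the grip force at its end, in the units of the state.
- sense(): the state, without advancing time (a new reading comes with each control period).
- snapshot(name): name is "scene" or "top" or "wrist"; returns (picture, depth): 400x640x3 uint8, red, green, blue; 400x640 float32, m along the optical axis (not along the pixel's ray), 0 where there is no reading.
- camera_params(name): a dict with "mtx" (3x3 intrinsics, pixels), "extrinsics" (4x4, takes a point from camera to world coordinates); the wrist camera has in their place "hand_eye" (4x4, takes a point from camera to tool coordinates, whose origin is the TCP and whose axes are the flange's). Camera axes: x right, y up, looking along -z (the intrinsics and any distortion apply to the point x, -y, -z); pixel columns grow to the right and rows downward; lengths in m; the calibration is good to about 2 mm. A picture is of the moment at which its call begins: read the wrist's pose just before it. camera_params takes no time and is no camera call.
- sign_off(): hands the job in; it is judged then, once.
The state is a dict: "t": time; "q": joint angles; "qd": joint speeds; "tau": joint torques, N m; "tcp_pos": TCP position; "tool_rot": TCP orientation; "force": force on the tool from outside, world axes, zero at the start; "ft_torque": the same for the moment, N m; "finger_gap": opening from 0.0 (shut) to 1.0 (fully open); "gripper_force": force on a finger pad.
Only numpy, scipy, OpenCV 4.12 (cv2) and the standard library are available. Lean on these libraries where they do the work, as an engineer would, in place of code of your own. Each camera call takes 0.05 s, during which the arm holds its last target. There are 200 camera calls.

## Working session

There is one attempt and no reset: what is moved stays moved. The work goes in short steps, Python scripts to look and compute and a shell command to move; the robot and the scene stay as the last step left them, time stands still between calls to the robot, and variables do not carry over. Pictures are saved under pics/ and viewed, at most 10 in all, crops included, and the job is handed in when it is done.

```bash
mkdir -p pics; ls
python3 - <<'E'
from station import *
import cv2,numpy as np
for n in("top","scene"):
    im,d=snapshot(n); cv2.imwrite(f"pics/{n}0.png",im[...,::-1]); np.savez(f"{n}0.npz",im=im,d=d)
    p=camera_params(n); print(n,{k:np.round(v,4).tolist() if not isinstance(v,str) else v for k,v in p.items()}, (d==0).mean())
print(camera_params("wrist"))
s=sense();print(s)
E
```

```text
pics
top {'mtx': [[408.3979, 0.0, 320.2017], [0.0, 408.3979, 207.0425], [0.0, 0.0, 1.0]], 'extrinsics': [[-0.0233, 0.9866, -0.1613, 0.3221], [-0.9996, -0.0255, -0.0111, -0.0089], [-0.0151, 0.161, 0.9868, 1.2502], [0.0, 0.0, 0.0, 1.0]]} 0.00390625
scene {'mtx': [[377.0101, 0.0, 316.3279], [0.0, 377.0101, 202.4977], [0.0, 0.0, 1.0]], 'extrinsics': [[0.4895, -0.4734, 0.7323, 1.2053], [0.8718, 0.2509, -0.4206, -0.3975], [0.0154, 0.8444, 0.5355, 0.5656], [0.0, 0.0, 0.0, 1.0]]} 0.0074453125
{'mtx': array([[346.46344839,   0.        , 316.65504437],
       [  0.        , 346.46344839, 207.08091264],
       [  0.        ,   0.        ,   1.        ]]), 'hand_eye': array([[-7.39509482e-04,  9.55391825e-01,  2.95340337e-01,
         7.50250943e-02],
       [ 9.99999719e-01,  7.43750333e-04,  9.79760718e-05,
         2.11056206e-04],
       [-1.26053936e-04,  2.95340326e-01, -9.55392106e-01,
        -1.43223543e-01],
       [ 0.00000000e+00,  0.00000000e+00,  0.00000000e+00,
         1.00000000e+00]])}
{'t': 0.1, 'q': array([ 1.17051962e+00,  5.28383880e-01,  1.43374540e+00,  5.58909125e-06,
        1.18141604e+00, -1.78500635e-01]), 'qd': array([ 9.88208831e-04, -2.31068763e-03, -2.71604814e-03, -1.06966624e-03,
       -1.16921259e-03, -5.39694213e-05]), 'tau': array([-4.71805597e-04, -4.43302882e+01, -1.78586090e+01, -2.68503081e-04,
        3.84036888e-03,  1.75210698e-05]), 'tcp_pos': array([0.13719651, 0.60910812, 0.23043407]), 'tool_rot': array([ 1.10661929e-01,  9.93857628e-01, -9.34998940e-04, -2.81089703e-04]), 'force': array([-0.37015129, -0.32297222, -0.47800987]), 'ft_torque': array([-0.04751837,  0.01436223,  0.04252843]), 'gripper_force': 0.0, 'finger_gap': 1.0033473205275694}
```

View pics/top0.png

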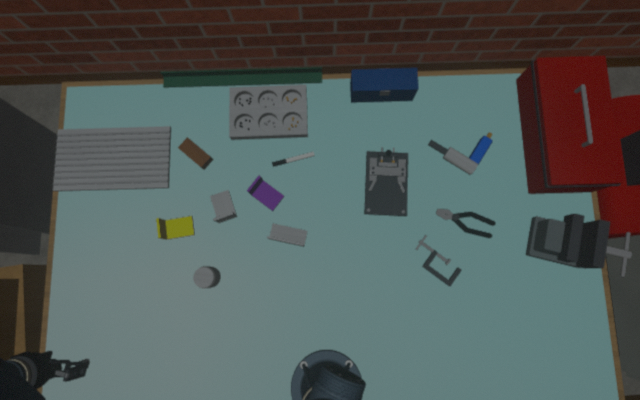

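View pics/scene0.png

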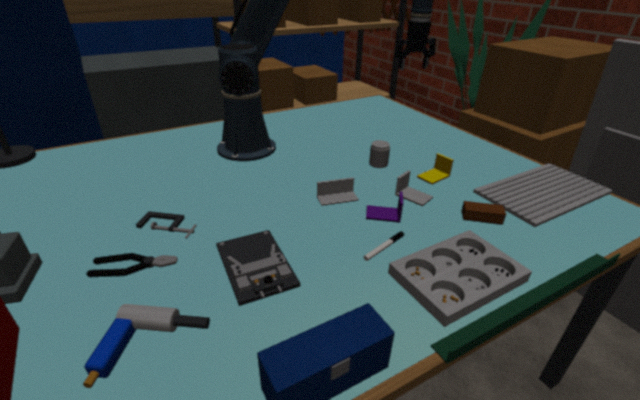

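Candidates in the top view are:
- the narrow grey angle at (223,206)
- the wide grey angle at (288,235), which is long_angle
- the purple look-alike at (266,193)
- the yellow look-alike at (177,228)

By the description, I choose (223,206). Next I'll take a close crop and measure it.

```bash
cat > h.py <<'E'
import numpy as np,cv2
from station import *
from scipy.spatial.transform import Rotation as R
def ext(n,s=None):
    p=camera_params(n)
    if n!="wrist": return p["mtx"],p["extrinsics"]
    T=np.eye(4);T[:3,:3]=R.from_quat(s["tool_rot"]).as_matrix();T[:3,3]=s["tcp_pos"]
    return p["mtx"],T@p["hand_eye"]
def cloud(d,K,E):
    v,u=np.mgrid[:d.shape[0],:d.shape[1]]
    c=np.stack([(u-K[0,2])/K[0,0]*d,-(v-K[1,2])/K[1,1]*d,-d],-1)
    P=c@E[:3,:3].T+E[:3,3]; P[d==0]=np.nan; return P
def proj(X,K,E):
    c=(np.atleast_2d(X)-E[:3,3])@E[:3,:3]
    return np.c_[K[0,0]*c[:,0]/-c[:,2]+K[0,2],K[1,1]*c[:,1]/c[:,2]+K[1,2]]
E
python3 - <<'E'
from h import *
L={}
for n in("top","scene"):
    z=np.load(n+"0.npz");K,E=ext(n);L[n]=(z["im"],cloud(z["d"],K,E))
im,P=L["top"]
ims,Ps=L["scene"]
a=cv2.resize(im[170:260,180:320],None,fx=5,fy=5,interpolation=2)[:, :700]
b=cv2.resize(im[140:225,350:420],None,fx=5,fy=5,interpolation=2)
cv2.imwrite("pics/c1.png",cv2.convertScaleAbs(np.vstack([a])[...,::-1],alpha=1.5))
for nm,(u0,v0,u1,v1) in dict(br=(208,188,240,224),jig=(360,148,412,220)).items():
    Q=P[v0:v1,u0:u1].reshape(-1,3);Q=Q[(Q[:,2]>0.004)]
    lo,hi=Q.min(0)-.02,Q.max(0)+.02
    S=Ps.reshape(-1,3);S=S[((S>lo)&(S<hi)).all(1)&(S[:,2]>.004)]
    for t,q in(("top",Q),("scene",S)):
        r=cv2.minAreaRect((q[:,:2]*1000).astype(np.float32))
        print(nm,t,len(q),r,"z pct",np.round(np.percentile(q[:,2],[2,25,50,75,98,100])*1000))
        if nm=="br":
            u=q[q[:,2]>.03]; print(" leg",u.mean(0).round(4),cv2.minAreaRect((u[:,:2]*1000).astype(np.float32)))
            f=q[q[:,2]<.015]; print(" foot",f.mean(0).round(4))
for n in L: 
    f=L[n][1].reshape(-1,3); f=f[(abs(f[:,0]-.45)<.1)&(abs(f[:,1])<.05)]; print(n,"table z",np.nanmedian(f[:,2]))
E
```

```text
br top 607 ((538.966552734375, 304.4449768066406), (96.24981689453125, 111.5863037109375), 89.7607650756836) z pct [ 4.  7.  9. 12. 61. 66.]
 leg [0.4949 0.2917 0.0538] ((495.8660583496094, 292.3355407714844), (8.774147987365723, 60.30397415161133), 17.245363235473633)
 foot [0.5423 0.3062 0.0083]
br scene 627 ((538.0, 304.6712341308594), (148.71070861816406, 135.99053955078125), 0.4189208447933197) z pct [ 4.  9. 10. 27. 62. 64.]
 leg [0.5028 0.291  0.0493] ((499.8332824707031, 294.4833679199219), (10.282110214233398, 62.90675354003906), 18.811227798461914)
 foot [0.5453 0.3067 0.0089]
jig top 2816 ((595.9620361328125, -200.5828857421875), (160.19212341308594, 227.40240478515625), 87.81605529785156) z pct [ 5. 11. 14. 21. 35. 45.]
jig scene 3975 ((599.2701416015625, -199.4122314453125), (262.8909912109375, 201.9060516357422), 0.10354667156934738) z pct [ 5. 13. 14. 24. 35. 43.]
top table z 0.0011450264699990331
scene table z 0.00223412571217374
```

View pics/c1.png

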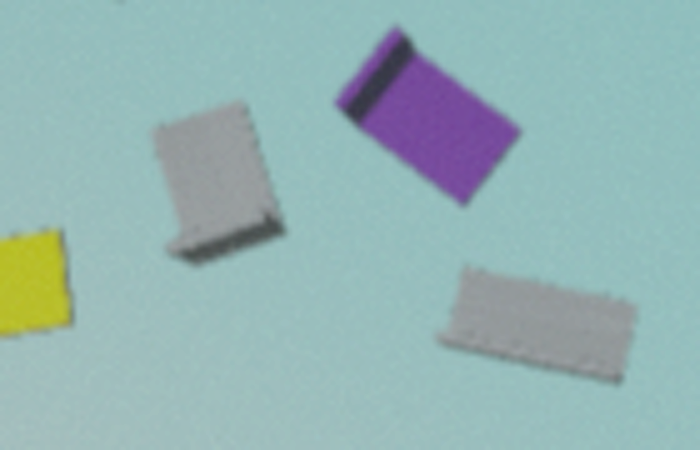

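The crop shows the narrow grey angle with the deep foot and its leg at the robot end (crop px 225,240), while the wide shallow one is at (540,325). The choice is confirmed, so I'll move over it for a close look.

```bash
python3 -m handwheel '[[[0,0,0,1],[0,0,0,1],[0,0,0,1],[0,0,0,1],[0,0,0,1],[0,0,0,1],[0,0,0,1],[0,0,0,1],[0,0,0,1],[0,0,0,1]]]' 85
python3 -m handwheel '[[[-1,0.6,0,0],[-1,0.7,0,0],[-1,0.7,0,0],[-1,0.7,0,0],[-1,0.7,0,0],[-1,0.7,0,0],[-1,0.7,0,0],[-1,0.7,0,0],[-1,0.7,0,0],[-1,0.7,0,0],[-1,0.7,0,0],[-1,0.7,0,0],[-1,0.7,0,0],[-1,0.7,0,0],[-1,0.7,0,0],[-0.5,0.3,0,0],[0,0,0,0],[0,0,0,0]]]'
python3 - <<'E'
from h import *
s=sense();im,d=snapshot("wrist");K,E=ext("wrist",s)
np.savez("w1.npz",im=im,d=d,E=E,K=K);print(s["tcp_pos"],R.from_quat(s["tool_rot"]).as_matrix()[:,1],s["q"])
cv2.imwrite("pics/w1.png",cv2.convertScaleAbs(im[...,::-1],alpha=1.4))
P=cloud(d,K,E); q=P[(np.abs(P[...,0]-.54)<.09)&(np.abs(P[...,1]-.305)<.07)]
t=q[q[:,2]<.004]; print("table",np.median(q[q[:,2]<.004][:,2]) if len(t) else None)
u=q[(q[:,2]>.03)&(q[:,2]<.075)];print("leg",len(u),u.mean(0),cv2.minAreaRect((u[:,:2]*1000).astype(np.float32)),np.percentile(u[:,2],[50,90,98]))
u=u[u[:,2]>.052];print("legtop",len(u),u.mean(0),cv2.minAreaRect((u[:,:2]*1000).astype(np.float32)))
f=q[(q[:,2]>.0055)&(q[:,2]<.012)];print("foot",len(f),f.mean(0),cv2.minAreaRect((f[:,:2]*1000).astype(np.float32)),np.median(f[:,2]))
E
```

```text
t: 1.35
tcp_pos: [0.1373, 0.6093, 0.2307]
tool_rot: [0.594, 0.804, -0.001, 0.0]
force: [-0.7, 0.4, 0.0]
finger_gap: 0.99
gripper_force: 0.0
t: 3.6
tcp_pos: [0.5069, 0.3197, 0.2311]
tool_rot: [0.593, 0.806, -0.0, -0.001]
force: [-0.4, 0.3, 0.7]
finger_gap: 0.994
gripper_force: 0.0
[0.50693336 0.31972314 0.23110347] [ 0.954605    0.29787225 -0.00119287] [3.76143218e-01 4.93356347e-01 1.49864123e+00 5.75256514e-04
 1.15075249e+00 7.34454139e-02]
table 0.0014275445613347038
leg 632 [0.49773631 0.2968468  0.05762132] ((498.27081298828125, 293.64324951171875), (8.046297073364258, 60.36525344848633), 18.08308982849121) [0.06044917 0.06148625 0.06200483]
legtop 544 [0.49789045 0.29532699 0.06038177] ((498.2730407714844, 293.644775390625), (8.042654991149902, 60.365447998046875), 18.109067916870117)
foot 4031 [0.54036128 0.30858613 0.00880976] ((537.696533203125, 306.5453796386719), (89.41021728515625, 60.3180046081543), 18.177766799926758) 0.008808372617746252
```

View pics/w1.png

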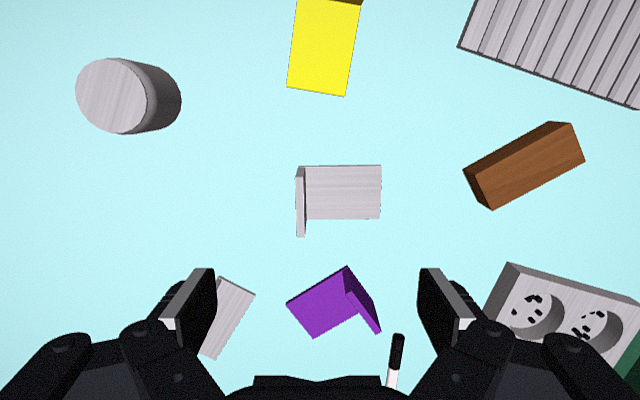

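The wrist view shows the bracket at (340,195), leg at (300,200), yaw 18.1°. The leg top is at (0.498, 0.294, 0.060), which agrees with the top view. Grasping now.

```bash
python3 -m handwheel '[[[-0.88,-0.65,0,-0.13],[0,0,1,0],[0,0,1,0],[0,0,1,0],[0,0,1,0],[0,0,1,0],[0,0,1,0],[0,0,1,0],[0,0,0.8,0],[0,0,0.5,0],[0,0,0.2,0],[0,0,0,0],[0,0,0,0]]]' 85
python3 -m handwheel '[[[0,0,0,0],[0,0,0,0],[0,0,0,0],[0,0,0,0],[0,0,0,0],[0,0,0,0],[0,0,0,0],[0,0,0,0]]]' 0 80
```

```text
t: 5.28
tcp_pos: [0.4996, 0.2936, 0.0195]
tool_rot: [0.587, 0.809, 0.001, 0.0]
force: [0.1, -0.4, 0.6]
finger_gap: 0.991
gripper_force: 0.0
t: 6.28
tcp_pos: [0.4992, 0.2934, 0.019]
tool_rot: [0.587, 0.809, 0.0, 0.0]
force: [-0.6, -0.0, 4.1]
finger_gap: 0.08
gripper_force: 78.5
```

```bash
python3 -m handwheel '[[[0,0,-0.4,0],[0,0,-0.8,0],[0,0,-1,0],[0,0,-1,0],[0,0,-1,1],[0,0,-1,1],[0,0,-1,1],[0,0,-1,0],[0,0,-0.4,0]]]'
python3 -m handwheel '[[[-0.5,0,0,0],[-1,-0.1,0,0],[-1,-0.1,0,0],[-1,-0.1,0,0],[-1,-0.2,0,0],[-1,-0.2,0,0],[-1,-0.2,0,0],[-1,-0.2,0,0],[-1,-0.2,0,0],[-1,-0.2,0,0],[-1,-0.1,0,0],[-1,-0.1,0,0],[-1,-0.1,0,0],[-1,-0.1,0,0],[-1,-0.1,0,0],[-0.8,0,0,0],[-0.4,0,0,0],[0,0,0,0],[0,0,0,0]]]'
python3 - <<'E'
from h import *
s=sense();im,d=snapshot("wrist");K,E=ext("wrist",s)
np.savez("w2.npz",im=im,d=d,E=E,K=K,tcp=s["tcp_pos"],R=R.from_quat(s["tool_rot"]).as_matrix());print(s["tcp_pos"],R.from_quat(s["tool_rot"]).as_matrix()[:,1],s["q"])
cv2.imwrite("pics/w2.png",cv2.convertScaleAbs(im[...,::-1],alpha=1.4))
for n,P in(("w",cloud(d,K,E)),("top",cloud(np.load("top0.npz")["d"],*ext("top"))),("sc",cloud(np.load("scene0.npz")["d"],*ext("scene")))):
    q=P.reshape(-1,3);q=q[(q[:,0]>.46)&(q[:,0]<.78)&(q[:,1]>-.32)&(q[:,1]<-.08)]
    b=q[(q[:,2]>.0085)&(q[:,2]<.06)];
    print(n,len(b),cv2.minAreaRect((b[:,:2]*1000).astype(np.float32)))
    bed=q[(q[:,2]>.0085)&(q[:,2]<.018)]; print("bed",len(bed),np.median(bed[:,2]),cv2.minAreaRect((bed[:,:2]*1000).astype(np.float32)))
    l=q[(q[:,2]>.028)&(q[:,2]<.035)];print("lip?",len(l),l.mean(0),np.percentile(l[:,0],[2,50,98]),np.percentile(l[:,1],[2,50,98]))
E
```

```text
t: 7.4
tcp_pos: [0.4993, 0.2935, 0.2102]
tool_rot: [0.707, 0.708, 0.001, 0.0]
force: [-0.2, 0.3, -2.0]
finger_gap: 0.082
gripper_force: 78.1
t: 9.78
tcp_pos: [0.449, -0.0985, 0.2085]
tool_rot: [0.707, 0.708, -0.0, -0.001]
force: [-0.7, 1.2, -2.6]
finger_gap: 0.082
gripper_force: 78.0
[ 0.44901826 -0.09852237  0.20846823] [ 0.99999814  0.00155413 -0.00114482] [-4.60030603e-01  3.42040026e-01  1.85878314e+00  3.05206482e-04
  9.42170932e-01 -4.61763892e-01]
w 6838 ((618.5712280273438, -203.0071563720703), (130.85630798339844, 180.31295776367188), 85.64525604248047)
bed 2208 0.01304523221208076 ((618.5489501953125, -203.00546264648438), (130.85630798339844, 180.268310546875), 85.64525604248047)
lip? 1532 [ 0.63276873 -0.20310659  0.03202405] [0.61273824 0.6331437  0.64437527] [-0.25651446 -0.20185572 -0.14977837]
top 2602 ((597.8212890625, -186.7836456298828), (222.3600311279297, 183.8533477783203), 2.9288864135742188)
bed 1783 0.01264010892087386 ((597.8212890625, -186.7836456298828), (222.3600311279297, 183.8533477783203), 2.9288864135742188)
lip? 273 [ 0.62816465 -0.20286779  0.0313243 ] [0.61056701 0.62731329 0.66753352] [-0.25607115 -0.20181333 -0.15035651]
sc 3811 ((602.3825073242188, -199.59889221191406), (130.5967254638672, 214.29556274414062), 85.46499633789062)
bed 2313 0.013279582774893606 ((601.8457641601562, -199.55633544921875), (130.5967254638672, 213.2187042236328), 85.46499633789062)
lip? 506 [ 0.63224271 -0.20412488  0.03204754] [0.61622343 0.63203005 0.64690552] [-0.25534703 -0.20551962 -0.15003443]
```

View pics/w2.png

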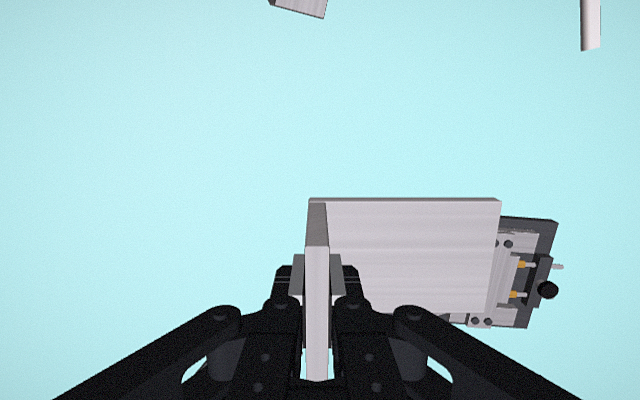

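Run:
```python
from h import *
z=np.load("w2.npz")
a=np.deg2rad(-4.35);c=np.array([.6,-.2015]);M=np.array([[np.cos(a),np.sin(a)],[-np.sin(a),np.cos(a)]])
for n,P in(("w",cloud(z["d"],z["K"],z["E"])),("top",cloud(np.load("top0.npz")["d"],*ext("top"))),("sc",cloud(np.load("scene0.npz")["d"],*ext("scene")))):
    q=P.reshape(-1,3);j=np.c_[(q[:,:2]-c)@M.T,q[:,2]]*1000
    j=j[(abs(j[:,0])<140)&(abs(j[:,1])<85)]
    b=j[(j[:,2]>8)&(j[:,2]<20)]
    print(n,"bed x ends",np.percentile(b[abs(b[:,1])>45][:,0],[.5,1,99,99.5]).round(1),"y",np.percentile(b[:,1],[.5,1,99,99.5]).round(1))
    l=j[(j[:,2]>28.5)&(j[:,2]<35)]
    print(" lip x at |y|>35",np.percentile(l[(abs(l[:,1])>35)][:,0],[2,50,98]).round(1)," y<20", np.percentile(l[abs(l[:,1])<20][:,0],[2,50,98]).round(1),"y",np.percentile(l[:,1],[1,99]).round(1))
    for x0 in range(-110,130,8):
        k=j[(j[:,0]>=x0)&(j[:,0]<x0+8)]
        if len(k)>10: print(x0,[ (round(float(np.median(m[:,2])),1) if len(m)>2 else None) for m in (k[abs(k[:,1]-55)<8],k[abs(k[:,1]-40)<6],k[abs(k[:,1])<20],k[abs(k[:,1]+40)<6])],end="; ")
    print()
# bracket in the hand
P=cloud(z["d"],z["K"],z["E"]).reshape(-1,3);t=(P-z["tcp"])@z["R"]*1000
t=t[(abs(t[:,0])<60)&(t[:,1]>8)&(t[:,1]<110)&(t[:,2]>-5)&(t[:,2]<40)]
h=t[t[:,1]>25];r=cv2.minAreaRect(h[:,:2].astype(np.float32));print("foot",len(h),r,np.percentile(h[:,1],[1,99]),np.percentile(h[:,0],[1,99]))
A=np.c_[h[:,:2],np.ones(len(h))];w=np.ones(len(h),bool)
for _ in range(4):
    co=np.linalg.lstsq(A[w],h[w][:,2],rcond=None)[0];w=abs(A@co-h[:,2])<2
print("plane",co)
```

```text
w bed x ends [-66.3 -62.7  94.8  95.7] y [-64.3 -64.   65.   65. ]
 lip x at |y|>35 [15.7 30.4 41. ]  y<20 [27.  34.7 81. ] y [-53.9  54.9]
-110 [None, None, None, None]; -102 [None, None, None, None]; -94 [None, None, None, None]; -86 [None, None, None, None]; -78 [None, None, None, None]; -70 [None, None, None, None]; -62 [None, None, None, None]; -54 [None, None, None, None]; -46 [None, None, None, None]; -38 [None, None, None, None]; -30 [None, None, None, None]; -22 [None, None, None, 24.2]; -14 [None, None, None, 24.3]; -6 [None, None, None, 23.4]; 2 [None, None, None, 24.0]; 10 [None, None, None, 29.9]; 18 [32.1, 34.4, None, 32.6]; 26 [31.7, 32.1, 31.9, 32.1]; 34 [22.8, 32.3, 31.9, 32.2]; 42 [14.3, 24.0, 23.0, 24.2]; 50 [18.4, 24.0, 23.0, 24.1]; 58 [18.2, 24.0, 21.7, 23.8]; 66 [13.7, 24.0, 13.2, 23.9]; 74 [13.0, 13.0, 22.6, 13.1]; 82 [13.0, 13.0, 25.9, 13.2]; 90 [12.9, 12.8, 39.8, 12.8]; 98 [1.8, 1.6, 20.8, 1.9]; 106 [1.6, 1.6, 2.1, 1.7]; 114 [1.5, 1.6, 1.6, 1.4]; 122 [1.5, 1.7, 1.6, 1.8]; 
top bed x ends [-105.5 -105.1   92.9   93.9] y [-65.2 -64.4  63.9  64.4]
 lip x at |y|>
[... 1461 characters left out ...]
.2]; -6 [None, 24.6, 14.3, 23.8]; 2 [24.4, 24.4, None, 24.4]; 10 [None, None, 32.3, None]; 18 [32.4, 32.7, 32.3, 33.6]; 26 [32.6, 32.3, 31.4, 33.3]; 34 [31.0, 30.7, 31.1, 32.1]; 42 [24.3, 24.4, 25.8, 24.9]; 50 [23.7, 23.7, 22.9, 24.3]; 58 [24.1, 23.8, 19.3, 24.5]; 66 [18.8, 19.6, 20.4, 19.1]; 74 [13.2, 13.5, 26.3, 13.1]; 82 [13.4, 13.4, 26.1, 12.9]; 90 [9.6, 8.9, 15.8, 9.4]; 98 [2.1, 1.5, 2.0, 1.7]; 106 [1.8, 1.3, 2.0, 1.3]; 114 [2.5, 1.7, 2.0, 1.9]; 122 [2.1, 1.5, 1.8, 1.6]; 
foot 14049 ((1.1592044830322266, 55.8410758972168), (61.68074417114258, 59.967594146728516), 89.96959686279297) [25.65228262 85.06723362] [-27.26425269  30.84895871]
plane [1.68105753e-03 5.34568863e-04 1.02108164e+01]
```

The picture shows the bracket held square in the pads, foot front edge at (498,260), with the jig behind it to about (555,220). The jig works out at origin ≈ (0.596,-0.201), yaw ≈ -4.35°. I'll go above the bed and lower most of the way.

```bash
python3 -m handwheel '[[[0,0,0,0.74],[-0.7,0.45,0,0],[-0.8,0.5,0,0],[-0.8,0.5,0,0],[-0.8,0.5,0,0],[-0.59,0.5,0,0],[0,0,1,0],[0,0,1,0],[0,0,1,0],[0,0,1,0],[0,0,1,0],[0,0,0.8,0],[0,0,0.5,0],[0,0,0.3,0],[0,0,0.1,0],[0,0,0,0],[0,0,0,0]]]'
cat > look.py <<'E'
from h import *
import sys
s=sense();im,d=snapshot("wrist");K,E=ext("wrist",s);Rm=R.from_quat(s["tool_rot"]).as_matrix()
print(s["tcp_pos"].round(4),np.degrees(np.arctan2(Rm[1,1],Rm[0,1])).round(2),s["force"].round(1))
P=cloud(d,K,E)
a=np.deg2rad(-4.35);c=np.array([.5957,-.2008]);M=np.array([[np.cos(a),np.sin(a)],[-np.sin(a),np.cos(a)]])
J=np.c_[(P.reshape(-1,3)[:,:2]-c)@M.T,P.reshape(-1,3)[:,2]]*1000
b=J[(J[:,2]>9)&(J[:,2]<16)&(J[:,0]<0)]
print("jig bed left edge y at x bins",[(x,round(float(np.percentile(J[(J[:,2]>9)&(J[:,2]<16)&(abs(J[:,0]-x)<5)][:,1],99)),1)) for x in (-80,-60,-40,80) if ((J[:,2]>9)&(J[:,2]<16)&(abs(J[:,0]-x)<5)).sum()>20])
t=(P.reshape(-1,3)-s["tcp_pos"])@Rm*1000
m=(t[:,1]>25)&(t[:,1]<95)&(abs(t[:,0])<45)&(t[:,2]>6)&(t[:,2]<14.5)
print("foot plane z",np.median(t[m][:,2]),"y tool",np.percentile(t[m][:,1],99),"x tool",np.percentile(t[m][:,0],[.5,99.5]))
cv2.imwrite(sys.argv[1],cv2.convertScaleAbs(im[...,::-1],alpha=1.4)); np.savez("wl.npz",d=d,K=K,E=E)
E
python3 look.py pics/w3.png
```

```text
t: 11.95
tcp_pos: [0.504, -0.196, 0.0419]
tool_rot: [0.733, 0.68, 0.0, 0.001]
force: [-0.1, 0.4, -1.4]
finger_gap: 0.084
gripper_force: 78.0
[ 0.504  -0.196   0.0419] -4.36 [-0.1  0.4 -1.4]
jig bed left edge y at x bins [(-80, 64.9), (-60, 64.9), (-40, 64.9), (80, 22.0)]
foot plane z 10.296557362997085 y tool 85.05272738254865 x tool [-27.88184753  30.92791487]
```

View pics/w3.png

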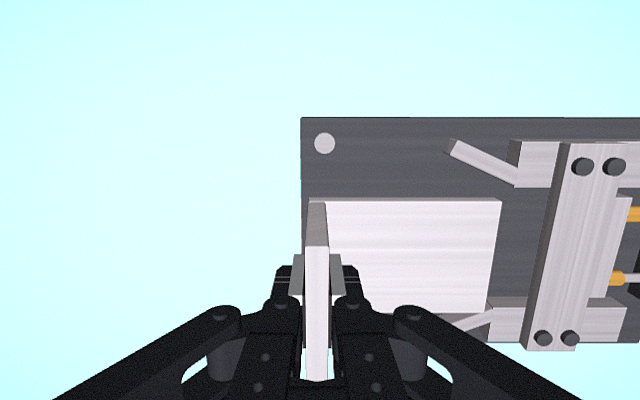

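The picture shows the bracket square to the jig, with its front edge at (498,250) inside the splayed guides (left guide at 480,160). The lip starts at about x = 555. Lowering gently onto the bed.

```bash
python3 -m handwheel '[[[0.03,0,0.2,0],[0,0,0.15,0],[0,0,0.05,0],[0,0,0,0],[0,0,0,0]]]'; python3 -m handwheel '[[[0,0,0.04,0],[0,0,0.02,0],[0,0,0,0],[0,0,0,0]]]'
```

```text
t: 12.62
tcp_pos: [0.5037, -0.1951, 0.0313]
tool_rot: [0.734, 0.68, 0.0, 0.0]
force: [-0.7, -0.3, -2.0]
finger_gap: 0.083
gripper_force: 78.1
t: 13.12
tcp_pos: [0.5038, -0.1952, 0.0309]
tool_rot: [0.734, 0.68, 0.0, 0.0]
force: [-1.5, 1.4, 6.8]
finger_gap: 0.081
gripper_force: 79.4
```

```bash
python3 -m handwheel '[[[0,0.1,0,0],[0,0.2,0,0],[0,0.2,0,0],[0,0.2,0,0],[0,0.2,0,0],[0,0,0,0]]]'; python3 -m handwheel '[[[0,0.2,0,0],[0,0.2,0,0],[0,0.2,0,0],[0,0.2,0,0],[0,0,0,0]]]'
```

```text
t: 13.88
tcp_pos: [0.5255, -0.1966, 0.0309]
tool_rot: [0.733, 0.68, -0.0, -0.0]
force: [-3.6, 1.3, 7.8]
finger_gap: 0.082
gripper_force: 79.6
t: 14.5
tcp_pos: [0.5456, -0.1982, 0.031]
tool_rot: [0.733, 0.68, -0.0, -0.0]
force: [-2.7, -0.0, 7.6]
finger_gap: 0.082
gripper_force: 79.5
```

```bash
for i in 1 2 3; do python3 -m handwheel '[[[0,0.1,0,0],[0,0.1,0,0],[0,0,0,0]]]' | grep -E "tcp|force:"; done; python3 look.py pics/w4.png
```

```text
tcp_pos: [0.5499, -0.1984, 0.0309]
force: [-4.5, 0.2, 7.9]
gripper_force: 79.6
tcp_pos: [0.5549, -0.1989, 0.031]
force: [-4.2, 0.1, 8.2]
gripper_force: 79.6
tcp_pos: [0.5599, -0.1992, 0.031]
force: [-4.6, 0.4, 7.8]
gripper_force: 79.6
[ 0.5599 -0.1992  0.031 ] -4.34 [-4.6  0.4  7.8]
jig bed left edge y at x bins [(-80, 64.8), (-60, 64.8), (-40, 64.8), (80, 64.3)]
foot plane z 9.734621717507757 y tool 94.63098593595194 x tool [-42.82347093  44.69196884]
```

View pics/w4.png

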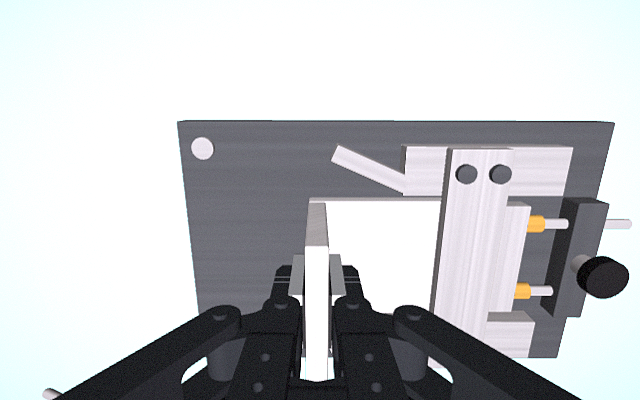

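The foot is under the lip (lip edge at 440,250), square in the channel. The plunger bar's rear is at (525,260), not yet touched. Continuing.

```bash
for i in 1 2 3 4 5; do python3 -m handwheel '[[[0,0.08,0,0],[0,0,0,0]]]' | grep -E "tcp|[^_]force:"; done
```

```text
tcp_pos: [0.5602, -0.1991, 0.031]
tcp_pos: [0.5614, -0.1991, 0.031]
tcp_pos: [0.5629, -0.1993, 0.0311]
tcp_pos: [0.5645, -0.1993, 0.0311]
tcp_pos: [0.566, -0.1994, 0.0312]
```

```bash
for i in 1 2 3 4 5; do python3 -m handwheel '[[[0,0.06,0,0],[0,0,0,0]]]' | grep -E "tcp|^force:"; done
```

```text
tcp_pos: [0.5671, -0.1995, 0.0312]
force: [-14.6, -0.4, 15.4]
tcp_pos: [0.5682, -0.1995, 0.0312]
force: [-15.9, -0.0, 16.6]
tcp_pos: [0.5694, -0.1996, 0.0313]
force: [-16.9, -0.5, 16.5]
tcp_pos: [0.5706, -0.1997, 0.0313]
force: [-16.8, -1.1, 17.3]
tcp_pos: [0.5717, -0.1998, 0.0314]
force: [-18.0, -0.7, 17.7]
```

```bash
for i in 1 2 3; do python3 -m handwheel '[[[0,0.06,0,0],[0,0,0,0]]]' | grep -E "tcp|^force:|rot"; done
```

```text
tcp_pos: [0.5722, -0.1998, 0.0314]
tool_rot: [0.733, 0.68, -0.004, -0.007]
force: [-20.3, -1.2, 20.7]
tcp_pos: [0.5722, -0.1998, 0.0316]
tool_rot: [0.733, 0.68, -0.005, -0.008]
force: [-24.3, -1.6, 22.7]
tcp_pos: [0.5723, -0.1997, 0.0318]
tool_rot: [0.733, 0.68, -0.006, -0.009]
force: [-27.6, -1.7, 25.8]
```

```bash
cat > tilt.py <<'E'
from h import *
s=sense();Rm=R.from_quat(s["tool_rot"]).as_matrix()
a=np.deg2rad(-4.35);c=np.array([.5957,-.2008]);x=np.array([np.cos(a),np.sin(a)])
print(s["t"],"tcp",s["tcp_pos"].round(4),"F",s["force"].round(1),"jig x",((s["tcp_pos"][:2]-c)@x).round(4),"tool y",Rm[:,1].round(4),"tool x z",Rm[2,0].round(4),"M",s["ft_torque"].round(2))
im,d=snapshot("wrist");K,E=ext("wrist",s);P=cloud(d,K,E).reshape(-1,3)
J=np.c_[(P[:,:2]-c)@np.array([x,[-x[1],x[0]]]).T,P[:,2]]*1000
def fit(m,n):
    p=J[m];A=np.c_[p[:,0],p[:,1],np.ones(len(p))];w=abs(p[:,2]-np.median(p[:,2]))<4
    for _ in range(5): co=np.linalg.lstsq(A[w],p[w][:,2],rcond=None)[0];w=abs(A@co-p[:,2])<1
    print(n,w.sum(),"slope deg",np.degrees(co[:2]).round(2),"z@(0,20)",(co@[0,20,1]).round(2),"z@(-15,20)",(co@[-15,20,1]).round(2))
fit((J[:,2]>8)&(J[:,2]<16)&(J[:,1]>40)&(J[:,1]<62)&(J[:,0]<-20)&(J[:,0]>-95),"bed")
fit((J[:,2]>16)&(J[:,2]<25)&(J[:,1]>6)&(J[:,1]<27)&(J[:,0]>-18)&(J[:,0]<17),"foot")
l=J[(J[:,2]>60)&(J[:,2]<80)&(J[:,0]>-50)&(J[:,0]<0)&(J[:,1]>16)&(J[:,1]<32)];print("legtop",len(l),l.mean(0) if len(l) else "")
cv2.imwrite("pics/w5.png",cv2.convertScaleAbs(im[...,::-1],alpha=1.4))
E
python3 tilt.py
```

```text
18.925 tcp [ 0.5723 -0.1997  0.0318] F [-27.6  -1.7  25.8] jig x -0.0234 tool y [ 0.997  -0.0745 -0.0214] tool x z 0.0034 M [-0.78  2.85 -0.29]
bed 5798 slope deg [0.04 0.04] z@(0,20) 12.66 z@(-15,20) 12.65
foot 2784 slope deg [-0.55  0.15] z@(0,20) 21.31 z@(-15,20) 21.46
legtop 1309 [-22.65737926  24.98638156  71.75555321]
```

The plunger is at its stop: 12 mm of travel, then the TCP stalled while the force rose. The foot is about 0.55° nose-down, so I'll press it down at the leg and ease the push slightly.

```bash
python3 -m handwheel '[[[0,-0.04,0.04,0],[0,0,0,0],[0,0,0,0]]]' | grep -E "tcp|^force:"; python3 tilt.py
```

```text
tcp_pos: [0.5721, -0.1997, 0.0314]
force: [-27.2, -1.9, 28.5]
19.35 tcp [ 0.5721 -0.1997  0.0314] F [-27.2  -1.9  28.5] jig x -0.0236 tool y [ 0.997  -0.0748 -0.0192] tool x z 0.003 M [-0.58  2.7  -0.23]
bed 5843 slope deg [0.01 0.02] z@(0,20) 12.63 z@(-15,20) 12.63
foot 2805 slope deg [-0.12  0.02] z@(0,20) 21.05 z@(-15,20) 21.08
legtop 1287 [-22.91622718  24.99036838  71.39213731]
```

```bash
python3 -m handwheel '[[[0,0,0.03,0],[0,0,0,0],[0,0,0,0],[0,0,0,0]]]' | grep -E "tcp|^force:|grip"; python3 tilt.py
```

```text
tcp_pos: [0.572, -0.1997, 0.0313]
force: [-27.6, -0.8, 31.3]
gripper_force: 82.9
19.9 tcp [ 0.572  -0.1997  0.0313] F [-27.6  -0.8  31.3] jig x -0.0237 tool y [ 0.997  -0.0748 -0.0192] tool x z 0.003 M [-0.53  2.75 -0.21]
bed 5863 slope deg [0.04 0.03] z@(0,20) 12.66 z@(-15,20) 12.65
foot 2814 slope deg [-0.15  0.11] z@(0,20) 20.92 z@(-15,20) 20.96
legtop 1282 [-23.0411146   24.98006942  71.27364464]
```

View pics/w5.png

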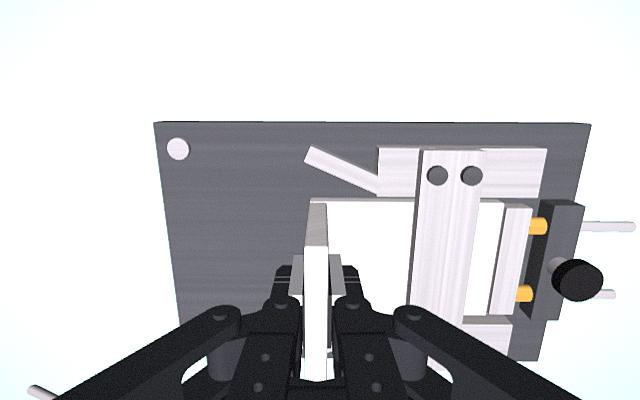

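The yellow stop sleeves (538,226) and (524,293) now touch the stop block, and the foot is flat within noise. I'll push once more to make sure it is seated.

```bash
python3 -m handwheel '[[[0,0.05,0.03,0],[0,0,0,0],[0,0,0,0],[0,0,0,0],[0,0,0,0]]]' | grep -E "tcp|^force:|grip"; python3 tilt.py
```

```text
tcp_pos: [0.572, -0.1997, 0.0312]
force: [-32.4, -0.8, 37.4]
gripper_force: 84.8
20.575 tcp [ 0.572  -0.1997  0.0312] F [-32.4  -0.8  37.4] jig x -0.0237 tool y [ 0.997  -0.0744 -0.0217] tool x z 0.0032 M [-0.6   3.06 -0.21]
bed 5851 slope deg [ 0.07 -0.09] z@(0,20) 12.82 z@(-15,20) 12.8
foot 2803 slope deg [-0.24 -0.27] z@(0,20) 20.87 z@(-15,20) 20.93
legtop 1275 [-23.06257483  24.90562631  71.3219648 ]
```

```bash
python3 -c "
from station import *
print(sign_off())"
```

```text
the job is handed in; nothing more can be done
None
```

The job is handed in: the arm is still holding the bracket under the lip, with the plunger against its solid stop (about 12 mm of travel, then no further movement under extra push) and the foot flat on the bed within about 0.3°.

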